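# Wind a carton tight in the marking jig with its removable crank

### The job

Fit the loose crank fully home on the square spindle of the carton jig, feeling for the square with light pressure rather than forcing it. Then wind the crank clockwise, seen from above, until the sliding guide has pushed the carton up against the fence and holds it snugly without crushing it. Move the guide and the carton by the crank alone, leave the crank on the spindle, and do not disturb the things lying around.

Things in the scene. Friction and masses are not known exactly. Their poses are not given: they have to be found in the camera images.
- jig: Bench jig, fixed: aluminium bed 150 x 300 mm, carton bed 24 mm high, lead screw in a slot along its middle. Origin: centre of its underside on the bench; z up; y runs along the slide, from the grey cast drive housing (58 x 58 mm, centre at y = -112 mm, 61 mm high), out of which the square spindle stands upright, to the fixed fence.
- spindle_seat (a point): Centre of the spindle's round shoulder (30 mm across, 66 mm above the bench), on which the crank's hub rests when fully home. On it stands a 14 mm square, 18 mm high (top edge chamfered), then a round pilot nose 13.6 mm across, 7 mm high, its last 4 mm coned to 7 mm. The square stands at any angle about the vertical; it is not measured (axes here are the jig's): feel for it.
- guide_face (a point): Middle of the sliding guide's face that meets the carton (112 mm wide, 30 mm high), 43 mm above the bench. One full turn of the crank, clockwise from above, moves it 30 mm along the jig's y toward the fence; it starts 1.7 to 2.5 turns from tight, and stays where it is when the crank is let go.
- guide: The sliding guide on two rails, with a stiff spring-backed pressure plate as its face (gives 1 mm per 100 N); origin at the foot of its face. The robot must not push it. Felt at the crank handle, along its path while winding: 2 to 4 N with the guide running free (more the faster), 1 N more for every 14 N of squeeze on the carton: 5 to 8 N is snug; at 11 N (120 N squeeze) the carton is crushed.
- fence_face (a point): Middle of the fixed fence's face that meets the carton (116 mm wide, 36 mm high), 42 mm above the bench, at y = 130 mm in the jig.
- carton_mid (a point): Centre of the brown cardboard carton, 95 x 62 x 48 mm, lying on the jig's bed between guide and fence with its 62 mm width along the slide; axes along its sides, x the long one. It slides on the bed when the guide pushes it.
- carton: The same carton; origin at the centre of its underside. Tight in the jig, its centre lies 31 mm from the fence face.
- crank_foot (a point): Centre of the underside of the crank's hub. Loose crank, 0.37 kg, standing upright on its hub on the bench. Round hub, 40 mm across, 32 mm high, with a blind square socket from below, 15.2 mm wide, 27 mm deep, sides along x and y. x toward the handle, z up. The arm (20 mm wide, 19 to 30 mm above the foot) runs along +x. Fully home, this point is at spindle_seat.
- crank_neck (a point): Middle of the neck on top of the hub, by which the crank can be lifted and turned: a block 30 mm along x and 24 mm along y, from 32 to 58 mm above the foot; this point is 45 mm above the foot, on the socket's axis. Axes as crank_foot.
- crank_handle (a point): Middle of the crank's upright black handle, a sleeve 22 mm across that turns freely on its own pin, from 34 to 81 mm above the foot; this point is 57.5 mm above the foot and 65 mm from the socket's axis along x. Axes as crank_foot.
- crank: The crank itself; origin and axes as crank_foot. Pressing it down with over 40 N while its socket is not yet down over the square damages the spindle. Rubbed lightly, the spindle stays put: it takes 0.15 N m to turn.
- stamp: Hand stamp, 30 x 52 x 80 mm, behind the jig; a bystander. Origin under its centre.
- inkpad: Flat ink pad tin, 58 x 90 x 17 mm, behind the jig; a bystander. Origin under its centre.
- plug: Black cable connector standing on end, 27 mm across, 53 mm high; a bystander. Origin under its centre.
- notes: Pad of sticky notes, 76 x 76 x 14 mm, in front; a bystander. Origin under its centre.
Not all that is in view belongs to the job. Leave any pink look-alike of the crank alone.

How it is judged:
By the outcome, as a careful person would: the job done as asked, in the order asked, and still so for the second after the job is handed in, with the robot touching nothing.
It also fails if it takes over 72 s, if anything falls off the work surface, if the arm or the gripper's body presses on something with over 40 N, if the wrist force passes 120 N, or if a joint passes its speed limit or range.

### The arm

A 7-joint arm with a two-finger parallel gripper is mounted at the origin on a cart in front of the work surface, level with it; the furniture and walls round the work are solid. World frame = base frame: x ahead of the robot, y to its left, z up, the work surface at z = 0. Lengths are in m, angles in rad, forces in N, time in s.
With the tool pointing down it reaches from about 0.35 to 0.9 m from the base axis. Payload 7.2 kg.
Tool frame: the origin (TCP) lies at the very end of the fingers, on their centre line; the grasp point (between the pads) lies 19 mm behind it; z points along the fingers, y is the line along which they close (so a half turn about z gives the same grasp; the last joint's range is limited). The gripper opens to 88 mm and grips with 3 to 60 N. Pads are 20 mm wide; open, the fingers measure 115 mm over their backs; the gripper's body (75 mm by 178 mm) begins 61 mm behind the grasp point.
Start: joints at [1.148, 0.411, -0.013, 1.596, 0.006, 1.134, -0.082], TCP at [0.217, -0.586, 0.223] pointing down, gripper open.
Joint ranges: [-2.95, 2.95], [-0.29, 1.99], [-1.47, 1.44], [0.14, 2.54], [-1.03, 4.17], [0.13, 1.85], [-2.86, 2.86]. Speed limits (rad/s): [2.39, 2.39, 3.01, 3.01, 3.14, 3.14, 3.14].

### API

Orientations are given as a unit quaternion [w, x, y, z].
In Python, from rig import state, grab_frame, close_job gives the robot as it stands.
- The arm moves only by the tool step_arm, never from a script. Its arguments are lists of equal length, an entry for each row: "travel": the shift along the tool's x, y, z in units of 0.3 m (1.0 is 0.3 m), a list of three; "angular": the turn, a rotation vector about the tool's x, y, z in units of 90 degrees (1.0 is 90 degrees), a list of three; "hand": the gripper's target within -1 to 1 (fully open at 1, half-way at 0, shut at -1). In form: {"travel": [[tx, ty, tz], ...], "angular": [[rx, ry, rz], ...], "hand": [hand, ...]}. A call has 1 to 12 rows; each row shifts and turns the commanded pose from where the row before left it, along the tool's axes as they then stand; what a row does not reach is not made up. A row lasts 1/8 s, in which the tool goes at most 62.5 mm and 10.7 degrees, less where a joint would pass 70% of its speed; a pose out of reach is approached as far as the arm can. A call with a number of a shift or a turn outside -1 to 1 is refused whole. A call with a gripper value outside its range is refused whole. The fingers move at their own pace and stop on an object; "newtons" is the grip in N (left out, the last holds). Time passes only in rows, so rows that do not move let the fingers close. It gives the time, the measured TCP pose, the force, the opening and the grip force at its end, in the units of the state.
- state(): the state, without advancing time (a new reading comes with each control period).
- grab_frame(name): name is "scene" or "top" or "wrist"; returns a dict with "img" (420x560x3 uint8, blue, green, red), "intrinsics" (3x3 intrinsics, pixels), "pose" (4x4, takes a point from camera to world coordinates). Camera axes: x right, y up, looking along -z (the intrinsics and any distortion apply to the point x, -y, -z); pixel columns grow to the right and rows downward; lengths in m; the calibration is good to about 2 mm. A picture is of the moment at which its call begins. There is no depth.
- close_job(): hands the job in; it is judged then, once.
The state is a dict: "t": time; "joints": joint angles; "qvel": joint speeds; "effort": joint torques, N m; "eef_pos": TCP position; "tcp_rot": TCP orientation; "wrist_force": force on the tool from outside, world axes, zero at the start; "moment": the same for the moment, N m; "gripper_width": finger opening in m; "gripper_force": force on a finger pad.
Only numpy, scipy, OpenCV 4.12 (cv2) and the standard library are available. Lean on these libraries where they do the work, as an engineer would, in place of code of your own. Each camera call takes 0.05 s, during which the arm holds its last target. There are 200 camera calls.

## Working session

There is one attempt and no reset: what is moved stays moved. The work goes in short steps, Python scripts to look and compute and a tool call to move; the robot and the scene stay as the last step left them, time stands still between calls to the robot, and variables do not carry over. Pictures are saved under pics/ and viewed, at most 10 in all, crops included, and the job is handed in when it is done.

Besides the shell and the picture viewer there is one more tool, called after "Request:" as name(argument=value, ...) on one line, values as JSON. step_arm: Moves the arm, as the interface text tells. Its arguments: {"type":"object","properties":{"travel":{"type":"array"},"angular":{"type":"array"},"hand":{"type":"array"},"newtons":{"type":"number"}},"required":["travel","angular","hand"]}

```bash
ls; mkdir -p pics
python3 - <<'E'
from rig import state, grab_frame
import cv2,numpy as np,json
for n in("scene","top"):
    f=grab_frame(n); cv2.imwrite(f"pics/{n}0.png",f["img"]); np.savez(f"{n}0.npz",**f)
    print(n,np.round(f["intrinsics"],1).tolist(),np.round(f["pose"],4).tolist(),[k for k in f])
print(state())
E
```

```text
pics
scene [[410.5, 0.0, 277.7], [0.0, 410.5, 210.4], [0.0, 0.0, 1.0]] [[-0.5594, 0.635, -0.5328, 0.0602], [-0.8289, -0.4213, 0.3681, 0.2615], [0.0093, 0.6475, 0.762, 0.8102], [0.0, 0.0, 0.0, 1.0]] ['img', 'intrinsics', 'pose']
top [[479.6, 0.0, 279.1], [0.0, 479.6, 204.6], [0.0, 0.0, 1.0]] [[0.1037, 0.9728, -0.2073, 0.2984], [-0.9946, 0.1017, -0.0204, -0.1104], [0.0012, 0.2083, 0.9781, 1.4148], [0.0, 0.0, 0.0, 1.0]] ['img', 'intrinsics', 'pose']
{'t': 0.1, 'joints': array([ 1.14779076,  0.41184318, -0.01270397,  1.59692002,  0.00562073,
        1.13431867, -0.08219714]), 'qvel': array([-0.00041942, -0.00184704,  0.00198579, -0.00412303, -0.00039203,
       -0.00100489,  0.00103476]), 'effort': array([ 1.78451690e-03, -5.89100504e+01,  6.43356275e-01, -2.91712332e+01,
       -5.37996960e-02,  1.44739577e-02,  5.61140519e-05]), 'eef_pos': array([ 0.21692944, -0.5856719 ,  0.22189524]), 'tcp_rot': array([-7.01778462e-04,  9.84302598e-01,  1.76487584e-01, -1.89000599e-04]), 'wrist_force': array([-0.07657741,  0.14970272, -0.21276444]), 'moment': array([ 0.03953057, -0.04742692,  0.05408731]), 'gripper_force': 0.0, 'gripper_width': 0.08831789714827032}
```

View pics/scene0.png

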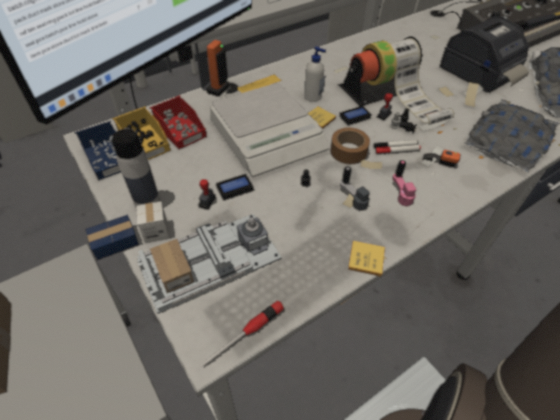

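View pics/top0.png

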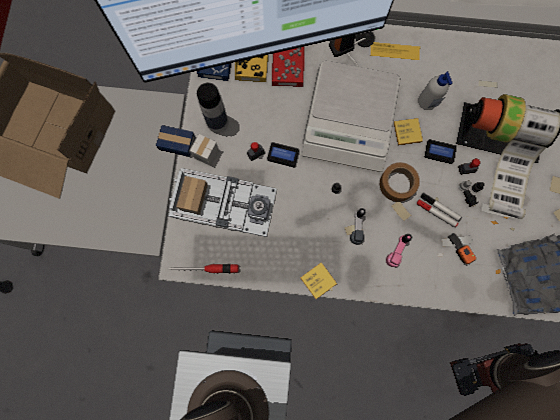

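Scene shows the jig (spindle at ~(252,225)), the grey crank (hub (361,198), handle (348,176)) and a pink look-alike (407,190). In the top view these are the spindle (261,205), the grey crank (358,238) with handle (361,213), and the pink one (398,252). The grey one with the black handle fits; pink must be left alone. Next is one enlarged crop to confirm and measure.

```bash
cat > h.py <<'E'
import numpy as np, cv2
def load(n):
    f=dict(np.load(n+".npz")); return f
def proj(f,P):
    P=np.atleast_2d(P); T=np.linalg.inv(f["pose"]); c=P@T[:3,:3].T+T[:3,3]
    K=f["intrinsics"]; return np.c_[K[0,0]*c[:,0]/-c[:,2]+K[0,2],K[1,1]*-c[:,1]/-c[:,2]+K[1,2]]
def ray(f,uv,z):
    K=f["intrinsics"]; d=np.array([(uv[0]-K[0,2])/K[0,0],-(uv[1]-K[1,2])/K[1,1],-1.]); d=f["pose"][:3,:3]@d
    o=f["pose"][:3,3]; return o+d*(z-o[2])/d[2]
E
python3 - <<'E'
from h import *
t=load("top0"); s=load("scene0")
c=lambda f,x,y,w,h,k: cv2.resize(f["img"][y:y+h,x:x+w],None,fx=k,fy=k,interpolation=cv2.INTER_CUBIC)
a=c(t,160,160,130,86,6)[:, :780]; 
b1=c(t,325,195,90,80,4.3); b2=c(s,330,150,90,80,4.3)[:b1.shape[0]]
b=np.hstack([b1,b2]); b=b[:,:780]
im=np.full((a.shape[0]*0+600,780,3),0,np.uint8)
a=cv2.resize(a,(390,258)); 
j=c(s,130,205,150,100,2.6)
im[:258,:390]=a; im[:260,390:780]=j[:260,:390]; im[260:260+b.shape[0]-5,:b.shape[1]]=b[:335 if b.shape[0]>340 else b.shape[0]-5][:b.shape[0]-5]
cv2.imwrite("pics/c1.png",im); print(b.shape)
print(ray(t,(358,238),0.05),ray(t,(361,212),0.08),ray(t,(261,205),.09),ray(s,(252,222),.09))
E
```

```text
Traceback (most recent call last):
ValueError: could not broadcast input array from shape (335,774,3) into shape (339,774,3)
```

Run:
```python
from h import *
t=load("top0"); s=load("scene0")
c=lambda f,x,y,w,h,W,H: cv2.resize(f["img"][y:y+h,x:x+w],(W,H),interpolation=cv2.INTER_CUBIC)
im=np.vstack([np.hstack([c(t,160,160,130,100,390,300),c(s,130,205,150,115,390,300)]),
 np.hstack([c(t,330,195,90,70,390,300),c(s,330,155,90,70,390,300)])])
cv2.imwrite("pics/c1.png",im)
print(ray(t,(358,238),0.05),ray(t,(361,212),0.08),ray(t,(261,205),.09),ray(s,(252,222),.09))
```

```text
[ 0.51382192 -0.31702395  0.05      ] [ 0.58415328 -0.31577437  0.08      ] [ 0.57276366 -0.03193617  0.09      ] [ 0.56747477 -0.01923784  0.09      ]
```

View pics/c1.png

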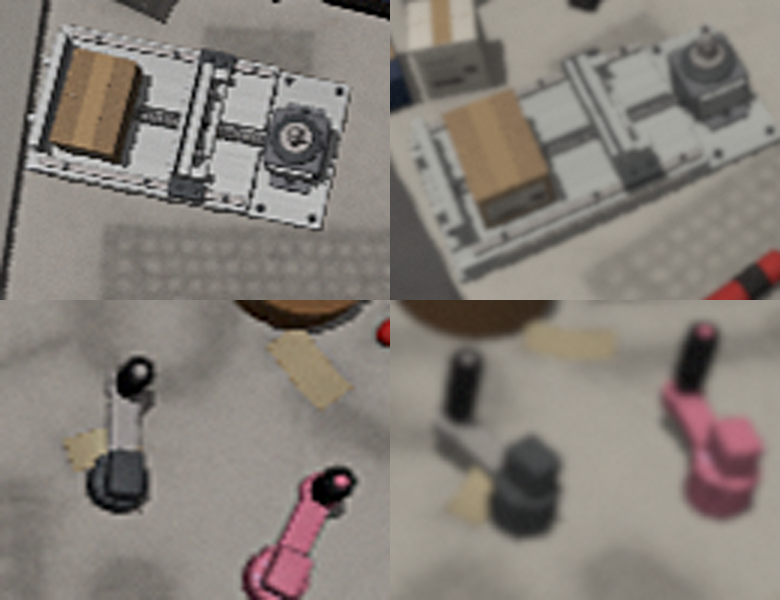

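Confirmed: grey crank with black handle at the left in both lower crops, pink one to its right. The spindle is at top (258.3,205.7) and scene (252.3,220.3).

Run:
```python
from h import *
t=load("top0"); s=load("scene0")
for n,z,a,b in [("neck",.058,(359.1,235.1),(363,190.5)),("handle",.081,(361.2,212.5),(347.8,167.8)),("tip",.091,(258.3,205.7),(252.3,220.3))]:
    print(n,ray(t,a,z),ray(s,b,z))
print("corners",ray(t,(268.3,236),.012),ray(t,(276.7,190),.012))
```

```text
neck [ 0.52121071 -0.31835583  0.058     ] [ 0.52212728 -0.31745127  0.058     ]
handle [ 0.58255631 -0.31628312  0.081     ] [ 0.58964052 -0.32068348  0.081     ]
tip [ 0.5697587 -0.0246457  0.091    ] [ 0.5705732  -0.02198885  0.091     ]
corners [ 0.49826355 -0.05915776  0.012     ] [ 0.63970617 -0.06917327  0.012     ]
```

Request:
step_arm(travel=[[0.158,-0.061,0],[0.158,-0.061,0],[0.158,-0.061,0],[0.158,-0.061,0],[0.158,-0.061,0],[0.158,-0.061,0],[0.158,-0.061,0],[0.158,-0.061,0],[0,0,0],[0,0,0],[0,0,0],[0,0,0]], angular=[[0,0,0],[0,0,0],[0,0,0],[0,0,0],[0,0,0],[0,0,0],[0,0,0],[0,0,0],[0,0,0.0752],[0,0,0.0752],[0,0,0.0752],[0,0,0]], hand=[1,1,1,1,1,1,1,1,1,1,1,1])

```text
t: 1.6
eef_pos: [0.5217, -0.3168, 0.2223]
tcp_rot: [-0.0, 1.0, 0.001, -0.0]
wrist_force: [-1.1, 0.3, -0.4]
gripper_width: 0.0879
gripper_force: 0.0
```

Run:
```python
from rig import state, grab_frame
import cv2,numpy as np
f=grab_frame("wrist"); np.savez("w1.npz",**f)
cv2.imwrite("pics/w1.png",f["img"])
s=state(); print({k:np.round(v,3).tolist() for k,v in s.items()})
from h import *
print(proj(f,[[.5216,-.318,.058],[.586,-.318,.081]]))
```

```text
{'t': 1.65, 'joints': [0.533, 0.39, -0.089, 1.629, 0.038, 1.125, -1.134], 'qvel': [0.006, -0.002, -0.006, -0.002, 0.002, 0.001, 0.014], 'effort': [-0.101, -57.251, -0.141, -29.036, -0.048, -0.06, -0.359], 'eef_pos': [0.522, -0.317, 0.222], 'tcp_rot': [-0.0, 1.0, 0.002, -0.0], 'wrist_force': [-0.136, 1.176, 0.069], 'moment': [0.032, 0.024, -0.009], 'gripper_force': 0.0, 'gripper_width': 0.088}
[[281.40993859 193.04054687]
 [281.80333006 125.14593417]]
```

View pics/w1.png

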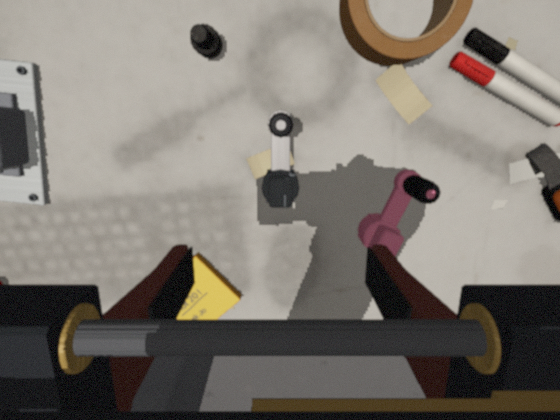

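Wrist view: grey crank handle at (281,125) and hub at (281,188), matching the prediction within a few pixels, so yaw ≈ 0. Pink one is well to the right, at (380,232). Descending to grip the neck.

Request:
step_arm(travel=[[0,0.003,0.1],[0,0,0.15],[0,0,0.15],[0,0,0.15],[0,0,0.05],[0,0,0.02],[0,0,0],[0,0,0],[0,0,0],[0,0,0],[0,0,0]], angular=[[0,0,0],[0,0,0],[0,0,0],[0,0,0],[0,0,0],[0,0,0],[0,0,0],[0,0,0],[0,0,0],[0,0,0],[0,0,0]], hand=[0.1,0.1,0.1,0.1,0.1,0.1,0.1,-1,-1,-1,-1], newtons=40)

```text
t: 3.02
eef_pos: [0.5222, -0.3181, 0.0373]
tcp_rot: [0.0, 1.0, 0.0, 0.0]
wrist_force: [-0.9, 0.5, 5.1]
gripper_width: 0.0236
gripper_force: 40.0
```

Request:
step_arm(travel=[[0,0,-0.1],[0,0,-0.15],[0,0,-0.15],[0.0266,-0.1635,0],[0.0266,-0.1635,0],[0.0266,-0.1635,0],[0.0266,-0.1635,0],[0.0266,-0.1635,0],[0.0266,-0.1635,0],[0,0,0],[0,0,0]], angular=[[0,0,0],[0,0,0],[0,0,0],[0,0,0],[0,0,0],[0,0,0],[0,0,0],[0,0,0],[0,0,0],[0,0,0],[0,0,0]], hand=[-1,-1,-1,-1,-1,-1,-1,-1,-1,-1,-1])

```text
t: 4.4
eef_pos: [0.569, -0.0242, 0.156]
tcp_rot: [0.0, 1.0, 0.0, -0.001]
wrist_force: [0.2, -0.9, -3.0]
gripper_width: 0.0242
gripper_force: 40.0
```

Run:
```python
from rig import state, grab_frame
from h import *
o=[]
for n,(x,y) in(("scene",(195,150)),("top",(200,160)),("wrist",(180,60))):
    f=grab_frame(n); np.savez(n+"2.npz",**f)
    w,h=(110,85) if n!="wrist" else (200,154)
    o.append(cv2.resize(f["img"][y:y+h,x:x+w],(390,300),interpolation=cv2.INTER_CUBIC))
    print(n,proj(f,[[.5702,-.0235,.091],[.5702,-.0235,.066],[.5702,-.0235,.122]]).round(1).tolist())
cv2.imwrite("pics/c2.png",np.vstack([np.hstack(o[:2]),np.hstack([o[2],o[2]*0])]))
s=state(); print({k:np.round(v,3).tolist() for k,v in s.items() if k!='effort'})
```

```text
scene [[253.0, 220.1], [253.4, 227.0], [252.4, 211.2]]
top [[257.9, 205.5], [258.3, 207.3], [257.4, 203.2]]
wrist [[277.6, 222.4], [277.8, 212.6], [277.3, 237.7]]
{'t': 4.55, 'joints': [0.098, 0.393, -0.179, 1.798, 0.084, 0.959, -1.689], 'qvel': [0.002, -0.003, -0.002, -0.003, -0.001, 0.002, -0.001], 'eef_pos': [0.569, -0.025, 0.156], 'tcp_rot': [0.0, 1.0, -0.001, -0.0], 'wrist_force': [0.456, -0.166, -3.263], 'moment': [-0.008, 0.051, -0.034], 'gripper_force': 39.981, 'gripper_width': 0.024}
```

View pics/c2.png

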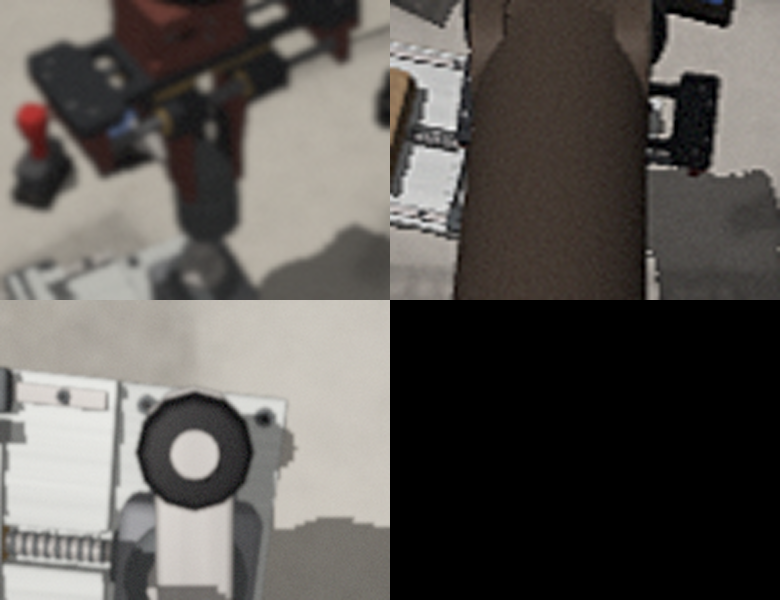

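Run:
```python
from h import *
f=load("wrist2"); print(ray(f,(280,139.5),.2)); s=load("scene2")
# hub bottom circle in scene: predicted for axis at tcp
th=np.linspace(0,6.28,40)
for x,y in((.569,-.0245),):
    P=np.c_[x+.02*np.cos(th),y+.02*np.sin(th),0*th+.1187]; p=(proj(s,P)-[195,150])*[390/110,300/85]; print(p.min(0),p.max(0))
# right edge of jig plate (wrist crop): corner (288,402)
q=lambda a,b:(180+a/1.95,60+(b-300)/1.948)
print(ray(f,q(288,402),.012), ray(f,q(2,370),.012), ray(f,q(116,380),.012))
```

```text
[ 0.63345575 -0.02500127  0.2       ]
[174.01831943 195.90893019] [238.45615761 244.95563452]
[ 0.64388676 -0.06610522  0.012     ] [0.65733716 0.05816392 0.012     ] [0.6531585  0.00896119 0.012     ]
```

Request:
step_arm(travel=[[0.004,-0.004,0.04],[0,0,0.04],[0,0,0.01],[0,0,0.007],[0,0,0.006],[0,0,0]], angular=[[0,0,0],[0,0,0],[0,0,0],[0,0,0],[0,0,0],[0,0,0]], hand=[-1,-1,-1,-1,-1,-1])

```text
t: 5.3
eef_pos: [0.5704, -0.0226, 0.1273]
tcp_rot: [0.0, 1.0, 0.0, -0.0]
wrist_force: [-7.0, 0.2, 11.1]
gripper_width: 0.0239
gripper_force: 40.0
```

Request:
step_arm(travel=[[0,0,-0.01],[-0.01,0,0],[0,0,0.005],[0,0,0.005],[0,0,0.005],[0,0,0]], angular=[[0,0,0],[0,0,0],[0,0,0],[0,0,0],[0,0,0],[0,0,0]], hand=[-1,-1,-1,-1,-1,-1])

```text
t: 6.05
eef_pos: [0.5683, -0.0224, 0.1274]
tcp_rot: [0.0, 1.0, 0.0, 0.001]
wrist_force: [-10.8, 0.1, 26.1]
gripper_width: 0.0237
gripper_force: 40.0
```

Run:
```python
from rig import state, grab_frame
from h import *
s=state(); print({k:np.round(v,3).tolist() for k,v in s.items() if k not in('effort','qvel')})
f=grab_frame("scene"); np.savez("scene3.npz",**f)
w=grab_frame("wrist"); np.savez("wrist3.npz",**w)
o=[cv2.resize(f["img"][170:254,200:310],(390,298),interpolation=cv2.INTER_CUBIC),cv2.resize(w["img"][40:340,80:470],(390,300))[:298]]
cv2.imwrite("pics/c3.png",np.hstack(o))
```

```text
{'t': 6.05, 'joints': [0.091, 0.423, -0.178, 1.83, 0.094, 0.894, -1.701], 'eef_pos': [0.568, -0.022, 0.127], 'tcp_rot': [0.0, 1.0, 0.0, 0.001], 'wrist_force': [-10.842, 0.133, 26.069], 'moment': [-0.038, 2.563, -0.012], 'gripper_force': 40.01, 'gripper_width': 0.024}
```

View pics/c3.png

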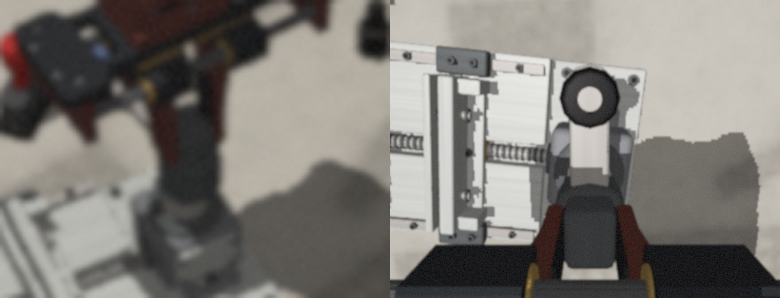

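Run:
```python
from h import *
t=load("top0"); s=load("scene0"); th=np.linspace(0,2*np.pi,60)
def ov(f,x0,y0,w,h,W,H,c,yaw=-.1):
    k=W/w; im=cv2.resize(f["img"][y0:y0+h,x0:x0+w],(W,H),interpolation=cv2.INTER_CUBIC)
    raw=im.copy()
    def dr(P,col):
        p=((proj(f,P)-[x0,y0]+.5)*k).astype(int); cv2.polylines(im,[p.reshape(-1,1,2)],True,col,1,cv2.LINE_AA)
    ci=lambda r,z: np.c_[c[0]+r*np.cos(th),c[1]+r*np.sin(th),0*th+z]
    dr(ci(.015,.066),(0,255,0)); dr(ci(.0035,.091),(0,0,255)); 
    R=np.array([[np.cos(yaw),-np.sin(yaw)],[np.sin(yaw),np.cos(yaw)]])
    q=np.array([[-1,-1],[1,-1],[1,1],[-1,1]])*.029@R.T+c
    dr(np.c_[q,[.061]*4],(255,255,0))
    J=np.array([[-75,-38],[75,-38],[75,262],[-75,262]])/1e3@R.T+c
    dr(np.c_[J,[.006]*4],(255,0,255))
    return np.hstack([raw,im])
c=np.array([.5702,-.0235])
im=np.vstack([ov(t,238,185,40,30,400,300,c),ov(s,230,202,48,36,400,300,c)])
cv2.imwrite("pics/c4.png",im)
```

```text
(no output)
```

View pics/c4.png

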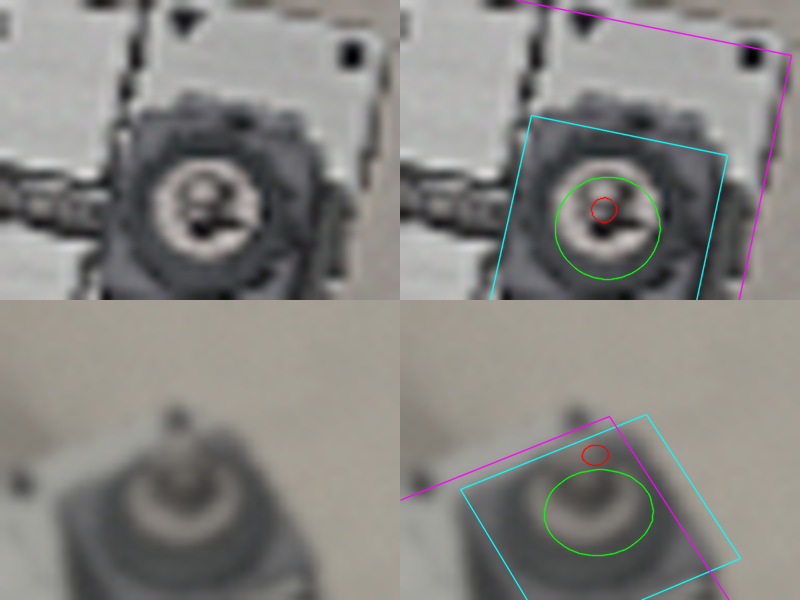

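Run:
```python
from h import *
t=load("top0"); s=load("scene0")
print(ray(t,(258.2,205),.066),ray(s,(251.6,225.1),.066))
# nose tip: top crop (203,188), scene crop (178,440)
print(ray(t,(257.8,203.3),.091),ray(s,(250.9,218.3),.091))
```

```text
[ 0.57689767 -0.02250877  0.066     ] [ 0.57708668 -0.02300503  0.066     ]
[ 0.57649415 -0.02246089  0.091     ] [ 0.57727118 -0.02241264  0.091     ]
```

Request:
step_arm(travel=[[0,0,-0.025],[0.017,0,0],[0.017,0,0],[0,0,0.01],[0,0,0.01],[0,0,0]], angular=[[0,0,0],[0,0,0],[0,0,0],[0,0,0],[0,0,0],[0,0,0]], hand=[-1,-1,-1,-1,-1,-1])

```text
t: 6.9
eef_pos: [0.5775, -0.0225, 0.1251]
tcp_rot: [0.0, 1.0, 0.0, -0.001]
wrist_force: [-0.9, 0.6, -3.3]
gripper_width: 0.0237
gripper_force: 40.0
```

Free, and below nose-top height, so the nose is in the socket. Descending gently to the square.

Request:
step_arm(travel=[[0,0,0.005],[0,0,0.005],[0,0,0.004],[0,0,0.003],[0,0,0]], angular=[[0,0,0],[0,0,0],[0,0,0],[0,0,0],[0,0,0]], hand=[-1,-1,-1,-1,-1])

```text
t: 7.52
eef_pos: [0.5774, -0.0225, 0.1209]
tcp_rot: [0.0, 1.0, 0.0, -0.001]
wrist_force: [-4.1, -0.5, 2.3]
gripper_width: 0.0235
gripper_force: 40.0
```

Request:
step_arm(travel=[[0,0,0.002],[0,0,0],[0,0,0],[0,0,0],[0,0,0],[0,0,0]], angular=[[0,0,0],[0,0,-0.045],[0,0,-0.045],[0,0,-0.045],[0,0,-0.045],[0,0,-0.045]], hand=[-1,-1,-1,-1,-1,-1])

```text
t: 8.28
eef_pos: [0.5772, -0.0221, 0.1198]
tcp_rot: [-0.0, 0.984, 0.177, -0.001]
wrist_force: [-4.2, 0.3, -1.9]
gripper_width: 0.0237
gripper_force: 40.0
```

```bash
cat > st.py <<'E'
from rig import state
import numpy as np
s=state();print({k:np.round(s[k],3).tolist() for k in('t','joints','eef_pos','tcp_rot','wrist_force','moment')})
w,x,y,z=s['tcp_rot'];print('yaw',round(float(np.degrees(2*np.arctan2(y,x))),1))
E
python3 st.py
```

```text
{'t': 8.275, 'joints': [0.15, 0.455, -0.258, 1.807, 0.143, 0.899, -1.386], 'eef_pos': [0.577, -0.022, 0.12], 'tcp_rot': [-0.0, 0.984, 0.177, -0.001], 'wrist_force': [-4.24, 0.337, -1.903], 'moment': [0.067, 1.063, 0.015]}
yaw 20.4
```

Request:
step_arm(travel=[[0,0,0.004],[0,0,0.004],[0,0,0]], angular=[[0,0,0],[0,0,0],[0,0,0]], hand=[-1,-1,-1])

```text
t: 8.65
eef_pos: [0.5771, -0.0224, 0.1172]
tcp_rot: [-0.0, 0.985, 0.175, -0.001]
wrist_force: [-5.1, -0.4, -0.8]
gripper_width: 0.0234
gripper_force: 40.0
```

```bash
python3 st.py
```

```text
{'t': 8.65, 'joints': [0.149, 0.458, -0.256, 1.809, 0.144, 0.894, -1.391], 'eef_pos': [0.577, -0.022, 0.117], 'tcp_rot': [-0.0, 0.985, 0.175, -0.001], 'wrist_force': [-5.058, -0.406, -0.755], 'moment': [0.102, 1.381, 0.015]}
yaw 20.2
```

Request:
step_arm(travel=[[-0.002,-0.001,0.008],[0,0,0.01],[0,0,0.01],[0,0,0.01],[0,0,0.006],[0,0,0.004],[0,0,0]], angular=[[0,0,0],[0,0,0],[0,0,0],[0,0,0],[0,0,0],[0,0,0],[0,0,0]], hand=[-1,-1,-1,-1,-1,-1,-1])

```text
t: 9.52
eef_pos: [0.5769, -0.0223, 0.1033]
tcp_rot: [-0.0, 0.984, 0.176, -0.0]
wrist_force: [-6.5, 0.3, 2.7]
gripper_width: 0.0237
gripper_force: 40.0
```

```bash
python3 st.py
```

```text
{'t': 9.525, 'joints': [0.146, 0.475, -0.253, 1.822, 0.151, 0.864, -1.396], 'eef_pos': [0.577, -0.022, 0.103], 'tcp_rot': [-0.0, 0.984, 0.176, -0.0], 'wrist_force': [-6.464, 0.323, 2.689], 'moment': [0.007, 1.689, -0.01]}
yaw 20.3
```

Request:
step_arm(travel=[[-0.002,-0.001,0.004],[0,0,0.002],[0,0,0]], angular=[[0,0,0],[0,0,0],[0,0,0]], hand=[-1,-1,-1])

```text
t: 9.9
eef_pos: [0.577, -0.0223, 0.1032]
tcp_rot: [0.0, 0.984, 0.176, 0.0]
wrist_force: [-10.4, -0.1, 14.8]
gripper_width: 0.0235
gripper_force: 40.0
```

```bash
python3 st.py
```

```text
{'t': 9.9, 'joints': [0.146, 0.474, -0.253, 1.824, 0.152, 0.862, -1.397], 'eef_pos': [0.577, -0.022, 0.103], 'tcp_rot': [0.0, 0.984, 0.176, 0.0], 'wrist_force': [-10.389, -0.069, 14.841], 'moment': [-0.019, 2.444, -0.037]}
yaw 20.2
```

Request:
step_arm(travel=[[0.004,0.002,-0.007],[0,0,0],[0,0,0],[0,0,-0.1],[0,0,-0.11],[0.11,0,0],[0.1067,0,0],[0,0,0.1],[0,0,0.09],[0,0,0]], angular=[[0,0,0],[0,0,0],[0,0,0],[0,0,0],[0,0,0],[0,0,0],[0,0,0],[0,0,0],[0,0,0],[0,0,0]], hand=[-1,0,0,0,0,0,0,0,0,0])

```text
t: 11.15
eef_pos: [0.6383, 0.0, 0.1078]
tcp_rot: [-0.0, 0.984, 0.176, -0.001]
wrist_force: [-0.2, 0.6, -0.2]
gripper_width: 0.0437
gripper_force: 0.0
```

```bash
python3 st.py
python3 - <<'E'
from rig import grab_frame
from h import *
f=grab_frame("wrist"); np.savez("w5.npz",**f)
g=grab_frame("scene"); np.savez("s5.npz",**g)
cv2.imwrite("pics/c5.png",np.hstack([cv2.resize(f["img"],(400,300)),cv2.resize(g["img"][150:300,130:330],(400,300),interpolation=cv2.INTER_CUBIC)]))
E
```

```text
{'t': 11.15, 'joints': [0.098, 0.56, -0.248, 1.661, 0.162, 0.943, -1.425], 'eef_pos': [0.638, 0.0, 0.108], 'tcp_rot': [-0.0, 0.984, 0.176, -0.001], 'wrist_force': [-0.187, 0.641, -0.226], 'moment': [-0.02, -0.036, 0.017]}
yaw 20.3
```

View pics/c5.png

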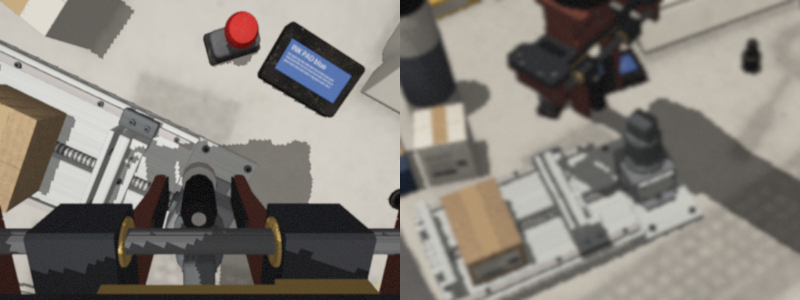

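The crank is seated and upright on the spindle (scene crop), and the fingers straddle the black handle (wrist crop (200,200)). Stamp and ink pad are well clear. Gripping lightly and winding the first quarter.

Request:
step_arm(travel=[[0,0,0],[0,0,0],[0,0,0],[-0.0074,0.0561,0],[-0.0216,0.0523,0],[-0.0344,0.0449,0],[-0.0449,0.0344,0],[-0.0523,0.0216,0],[-0.0561,0.0074,0]], angular=[[0,0,0],[0,0,0],[0,0,0],[0,0,0],[0,0,0],[0,0,0],[0,0,0],[0,0,0],[0,0,0]], hand=[-1,-1,-1,-1,-1,-1,-1,-1,-1], newtons=15)

```text
t: 12.38
eef_pos: [0.6003, -0.0832, 0.1097]
tcp_rot: [-0.001, 0.984, 0.176, 0.001]
wrist_force: [1.3, 9.1, 1.1]
gripper_width: 0.022
gripper_force: 15.0
```

```bash
cat >> st.py <<'E'
c=np.array([.5768,-.0223]); p=s['eef_pos'][:2]-c; r=np.linalg.norm(p); u=p/r; tg=np.array([u[1],-u[0]])
F=s['wrist_force'][:2]; ps=2*np.arctan2(y,x)
th=np.degrees((ps-np.arctan2(p[1],p[0])))%360
print('r %.4f theta(cw from tool x) %.1f  drag %.2f radial %.2f width %.4f'%(r,th,-F@tg,F@u,s['gripper_width']))
E
python3 st.py
```

```text
{'t': 12.375, 'joints': [0.24, 0.508, -0.246, 1.747, 0.149, 0.905, -1.286], 'eef_pos': [0.6, -0.083, 0.11], 'tcp_rot': [-0.001, 0.984, 0.176, 0.001], 'wrist_force': [1.332, 9.088, 1.144], 'moment': [2.49, -0.025, -0.027]}
yaw 20.3
r 0.0653 theta(cw from tool x) 89.1  drag 4.52 radial -8.00 width 0.0220
```

Request:
step_arm(travel=[[-0.0561,-0.0104,0],[-0.0523,-0.0216,0],[-0.0449,-0.0344,0],[-0.0344,-0.0449,0],[-0.0216,-0.0523,0],[-0.0074,-0.0561,0],[0.0074,-0.0561,0],[0.0216,-0.0523,0],[0.0344,-0.0449,0],[0.0449,-0.0344,0],[0.0523,-0.0216,0],[0.0561,-0.0074,0]], angular=[[0,0,0],[0,0,0],[0,0,0],[0,0,0],[0,0,0],[0,0,0],[0,0,0],[0,0,0],[0,0,0],[0,0,0],[0,0,0],[0,0,0]], hand=[-1,-1,-1,-1,-1,-1,-1,-1,-1,-1,-1,-1])

```text
t: 13.88
eef_pos: [0.554, 0.0401, 0.1095]
tcp_rot: [0.0, 0.984, 0.177, -0.001]
wrist_force: [-1.7, -4.7, 5.8]
gripper_width: 0.0218
gripper_force: 15.0
```

```bash
python3 st.py
```

```text
{'t': 13.875, 'joints': [0.062, 0.439, -0.287, 1.867, 0.16, 0.86, -1.52], 'eef_pos': [0.554, 0.04, 0.11], 'tcp_rot': [0.0, 0.984, 0.177, -0.001], 'wrist_force': [-1.739, -4.723, 5.752], 'moment': [-1.588, 0.368, 0.064]}
yaw 20.3
r 0.0665 theta(cw from tool x) 270.3  drag 3.25 radial -3.84 width 0.0218
```

Request:
step_arm(travel=[[0.0561,0.0094,0],[0.0523,0.0216,0],[0.0449,0.0344,0],[0.0344,0.0449,0],[0.0216,0.0523,0],[0.0074,0.0561,0],[-0.0074,0.0561,0],[-0.0216,0.0523,0],[-0.0344,0.0449,0],[-0.0449,0.0344,0],[-0.0523,0.0216,0],[-0.0561,0.0074,0]], angular=[[0,0,0],[0,0,0],[0,0,0],[0,0,0],[0,0,0],[0,0,0],[0,0,0],[0,0,0],[0,0,0],[0,0,0],[0,0,0],[0,0,0]], hand=[-1,-1,-1,-1,-1,-1,-1,-1,-1,-1,-1,-1])

```text
t: 15.38
eef_pos: [0.5995, -0.0834, 0.1095]
tcp_rot: [-0.0, 0.984, 0.176, 0.0]
wrist_force: [1.1, 7.2, 0.5]
gripper_width: 0.0218
gripper_force: 15.0
```

```bash
sed -i 's/.5768,-.0223/.5771,-.0216/' st.py; python3 st.py
python3 - <<'E'
from rig import grab_frame
from h import *
g=grab_frame("top"); np.savez("t6.npz",**g)
f=grab_frame("scene"); np.savez("s6.npz",**f)
cv2.imwrite("pics/c6.png",np.hstack([cv2.resize(g["img"][160:260,160:290],(400,300),interpolation=cv2.INTER_CUBIC),cv2.resize(f["img"][200:310,130:280],(400,300),interpolation=cv2.INTER_CUBIC)]))
E
```

```text
{'t': 15.375, 'joints': [0.249, 0.508, -0.259, 1.747, 0.158, 0.906, -1.294], 'eef_pos': [0.6, -0.083, 0.11], 'tcp_rot': [-0.0, 0.984, 0.176, 0.0], 'wrist_force': [1.067, 7.199, 0.548], 'moment': [2.097, -0.191, -0.034]}
yaw 20.3
r 0.0657 theta(cw from tool x) 90.3  drag 3.46 radial -6.40 width 0.0218
```

View pics/c6.png

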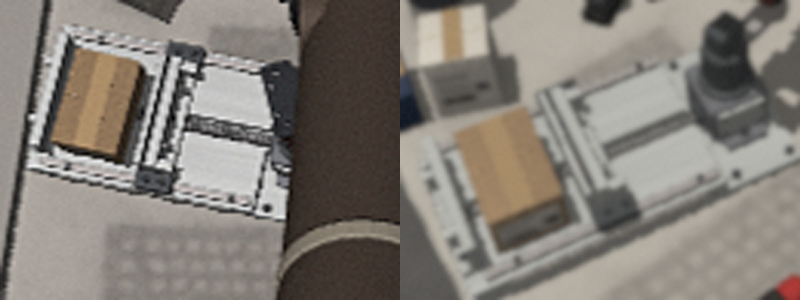

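View shows the guide advanced to just short of the carton. 450° wound; continuing to 600°.

Request:
step_arm(travel=[[-0.0561,-0.0094,0],[-0.0523,-0.0216,0],[-0.0449,-0.0344,0],[-0.0344,-0.0449,0],[-0.0216,-0.0523,0],[-0.0074,-0.0561,0],[0.0074,-0.0561,0],[0.0216,-0.0523,0],[0.0344,-0.0449,0]], angular=[[0,0,0],[0,0,0],[0,0,0],[0,0,0],[0,0,0],[0,0,0],[0,0,0],[0,0,0],[0,0,0]], hand=[-1,-1,-1,-1,-1,-1,-1,-1,-1])

```text
t: 16.6
eef_pos: [0.5176, 0.0066, 0.1095]
tcp_rot: [0.0, 0.984, 0.176, -0.001]
wrist_force: [1.0, -3.9, 3.5]
gripper_width: 0.0217
gripper_force: 15.0
```

```bash
python3 st.py
```

```text
{'t': 16.6, 'joints': [0.136, 0.384, -0.302, 1.957, 0.153, 0.824, -1.466], 'eef_pos': [0.518, 0.007, 0.109], 'tcp_rot': [0.0, 0.984, 0.176, -0.001], 'wrist_force': [1.02, -3.856, 3.536], 'moment': [-1.339, -0.389, -0.003]}
yaw 20.3
r 0.0658 theta(cw from tool x) 225.7  drag 3.05 radial -2.57 width 0.0217
```

Run:
```python
from rig import grab_frame
from h import *
g=grab_frame("top"); np.savez("t7.npz",**g); f=grab_frame("scene"); np.savez("s7.npz",**f)
def ov(f,x0,y0,w,h,W,H,c=np.array([.577,-.0217]),yaw=-.1):
    k=W/w; im=cv2.resize(f["img"][y0:y0+h,x0:x0+w],(W,H),interpolation=cv2.INTER_CUBIC)
    R=np.array([[np.cos(yaw),-np.sin(yaw)],[np.sin(yaw),np.cos(yaw)]])
    def ln(a,b,z,col):
        P=np.c_[(np.array([a,b])/1e3+[0,.112])@R.T+c,[z,z]]; p=((proj(f,P)-[x0,y0]+.5)*k).astype(int)
        cv2.line(im,tuple(map(int,p[0])),tuple(map(int,p[1])),col,1,cv2.LINE_AA)
    ln((-56,68),(56,68),.058,(0,0,255)); ln((-58,130),(58,130),.06,(0,255,0))
    ln((-47,68),(47,68),.072,(255,0,0)); 
    ln((-75,-150),(-75,150),.006,(255,0,255)); ln((75,-150),(75,150),.006,(255,0,255))
    for y in range(0,60,10): ln((-56,y),(-66,y),.058,(255,255,0))
    return im
cv2.imwrite("pics/c7.png",np.vstack([ov(g,160,162,86,64,800,600*64//64)[:600]]) if 0 else np.hstack([ov(g,162,160,70,90,400,514),ov(f,130,215,90,116,400,516)[:514]]))
```

```text
(no output)
```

View pics/c7.png

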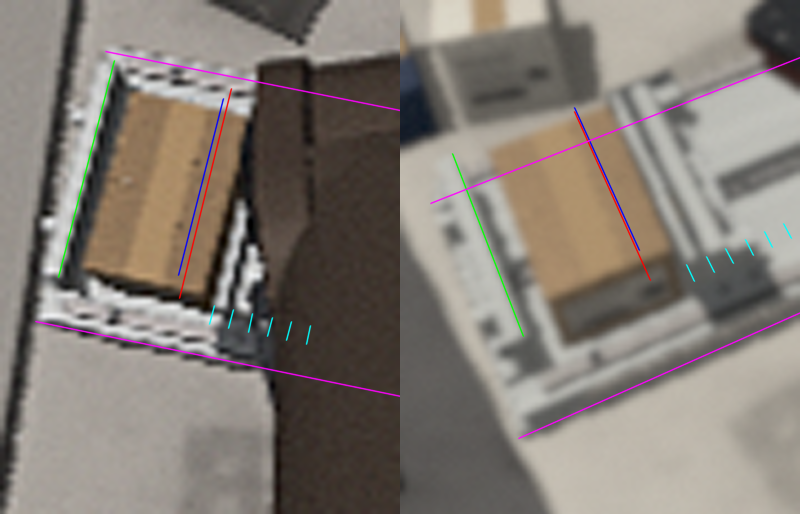

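The carton edge is about 12–14 mm short of its tight position (blue line), with the guide nearly on it. Advancing 75°, then small steps with force checks.

Request:
step_arm(travel=[[0.0449,-0.0344,0],[0.0523,-0.0216,0],[0.0561,-0.0074,0],[0.0561,0.0074,0],[0.0523,0.0216,0],[0,0,0]], angular=[[0,0,0],[0,0,0],[0,0,0],[0,0,0],[0,0,0],[0,0,0]], hand=[-1,-1,-1,-1,-1,-1])

```text
t: 17.45
eef_pos: [0.5894, 0.0431, 0.1093]
tcp_rot: [-0.0, 0.984, 0.176, 0.0]
wrist_force: [0.8, 0.9, 4.2]
gripper_width: 0.0214
gripper_force: 15.0
```

```bash
cat >> st.py <<'E'
import sys
# next moves: from current command angle (deg, arg1) step arg2, n arg3
if len(sys.argv)>1:
    a,d,n=map(float,sys.argv[1:]); t=np.radians(a+d*np.arange(n+1)); q=.21667*np.c_[np.cos(t),np.sin(t)]
    print(np.round(np.diff(q,axis=0),4).tolist())
E
python3 st.py 300 5 12
```

```text
{'t': 17.45, 'joints': [0.063, 0.491, -0.292, 1.782, 0.174, 0.893, -1.523], 'eef_pos': [0.589, 0.043, 0.109], 'tcp_rot': [-0.0, 0.984, 0.176, 0.0], 'wrist_force': [0.826, 0.876, 4.156], 'moment': [-0.072, -0.088, -0.019]}
yaw 20.3
r 0.0659 theta(cw from tool x) 301.0  drag -0.65 radial 1.01 width 0.0214
[[0.0159, 0.0102], [0.015, 0.0115], [0.0139, 0.0128], [0.0128, 0.0139], [0.0115, 0.015], [0.0102, 0.0159], [0.0087, 0.0168], [0.0072, 0.0175], [0.0057, 0.018], [0.0041, 0.0185], [0.0025, 0.0187], [0.0008, 0.0189]]
```

Request:
step_arm(travel=[[0.0159,0.0102,0],[0.015,0.0115,0],[0.0139,0.0128,0],[0.0128,0.0139,0]], angular=[[0,0,0],[0,0,0],[0,0,0],[0,0,0]], hand=[-1,-1,-1,-1])

```text
t: 17.95
eef_pos: [0.6103, 0.0353, 0.1095]
tcp_rot: [-0.0, 0.984, 0.176, 0.0]
wrist_force: [-1.1, 4.0, 1.9]
gripper_width: 0.0213
gripper_force: 15.0
```

```bash
python3 st.py
python3 - <<'E'
from rig import grab_frame
import numpy as np
for n in("top","scene"): np.savez(n[0]+"8.npz",**grab_frame(n))
from h import *
# brown mask centroid shift of carton between frames (world at z=.072)
for k in("top0","t6","t7","t8","scene0","s6","s7","s8"):
    f=load(k); h=cv2.cvtColor(f["img"],cv2.COLOR_BGR2HSV); m=cv2.inRange(h,(8,60,60),(20,200,220))
    w=np.zeros_like(m)
    if k[0]=="t": w[165:225,175:212]=1
    else: w[235:300,140:205]=1
    m=m*w; n,l,st,c=cv2.connectedComponentsWithStats((m>0).astype(np.uint8)); i=1+st[1:,4].argmax()
    print(k,st[i].tolist(),c[i].round(2),ray(f,c[i],.072).round(4)[:2])
E
```

```text
{'t': 17.95, 'joints': [0.071, 0.52, -0.286, 1.731, 0.177, 0.915, -1.504], 'eef_pos': [0.61, 0.035, 0.11], 'tcp_rot': [-0.0, 0.984, 0.176, 0.0], 'wrist_force': [-1.14, 3.983, 1.908], 'moment': [0.827, 0.343, -0.049]}
yaw 20.3
r 0.0658 theta(cw from tool x) 320.5  drag 2.99 radial 2.87 width 0.0213
top0 [176, 176, 29, 36, 709] [190.57 193.57] [0.5888 0.1744]
t6 [176, 176, 30, 36, 720] [190.67 193.67] [0.5886 0.174 ]
t7 [176, 176, 29, 36, 715] [190.59 193.67] [0.5885 0.1742]
t8 [175, 176, 27, 36, 705] [188.86 193.75] [0.5878 0.1792]
scene0 [151, 239, 42, 49, 1147] [170.47 261.32] [0.5848 0.1746]
s6 [151, 239, 42, 49, 1141] [170.43 261.34] [0.5848 0.1747]
s7 [151, 239, 42, 51, 1146] [170.41 261.26] [0.585  0.1747]
s8 [149, 240, 43, 49, 1132] [168.58 262.18] [0.585  0.1789]
```

Carton is now moving (4.6 mm so far), roughly 6–9 mm to go. Another 40°.

Request:
step_arm(travel=[[0.0115,0.015,0],[0.0102,0.0159,0],[0.0087,0.0168,0],[0.0072,0.0175,0],[0.0057,0.018,0],[0.0041,0.0185,0],[0.0025,0.0187,0],[0.0008,0.0189,0]], angular=[[0,0,0],[0,0,0],[0,0,0],[0,0,0],[0,0,0],[0,0,0],[0,0,0],[0,0,0]], hand=[-1,-1,-1,-1,-1,-1,-1,-1])

```text
t: 19.05
eef_pos: [0.639, 0.0005, 0.1096]
tcp_rot: [0.0, 0.984, 0.176, 0.0]
wrist_force: [2.5, 4.0, 1.6]
gripper_width: 0.0216
gripper_force: 15.0
```

```bash
python3 st.py 0 4 12
```

```text
{'t': 19.05, 'joints': [0.116, 0.561, -0.274, 1.659, 0.179, 0.946, -1.44], 'eef_pos': [0.639, 0.0, 0.11], 'tcp_rot': [0.0, 0.984, 0.176, 0.0], 'wrist_force': [2.534, 4.045, 1.572], 'moment': [0.905, -0.392, -0.009]}
yaw 20.3
r 0.0657 theta(cw from tool x) 0.7  drag 2.96 radial 3.74 width 0.0216
[[-0.0005, 0.0151], [-0.0016, 0.015], [-0.0026, 0.0149], [-0.0037, 0.0147], [-0.0047, 0.0144], [-0.0057, 0.014], [-0.0066, 0.0136], [-0.0076, 0.0131], [-0.0085, 0.0125], [-0.0093, 0.0119], [-0.0101, 0.0112], [-0.0109, 0.0105]]
```

Request:
step_arm(travel=[[-0.0005,0.0151,0],[-0.0016,0.015,0],[-0.0026,0.0149,0]], angular=[[0,0,0],[0,0,0],[0,0,0]], hand=[-1,-1,-1])

```text
t: 19.42
eef_pos: [0.6421, -0.0127, 0.1096]
tcp_rot: [0.0, 0.984, 0.176, 0.0]
wrist_force: [2.3, 3.1, 2.5]
gripper_width: 0.0214
gripper_force: 15.0
```

```bash
python3 st.py;  python3 - <<'E'
from rig import grab_frame
import numpy as np
for n in("top","scene"): np.savez(n[0]+"9.npz",**grab_frame(n))
from h import *
for k in("t8","t9","s8","s9"):
    f=load(k); h=cv2.cvtColor(f["img"],cv2.COLOR_BGR2HSV); m=cv2.inRange(h,(8,60,60),(20,200,220))
    w=np.zeros_like(m)
    if k[0]=="t": w[165:225,165:212]=1
    else: w[235:300,135:205]=1
    m=m*w; n,l,st,c=cv2.connectedComponentsWithStats((m>0).astype(np.uint8)); i=1+st[1:,4].argmax()
    print(k,st[i].tolist(),c[i].round(2),ray(f,c[i],.072).round(4)[:2])
E
```

```text
{'t': 19.425, 'joints': [0.135, 0.566, -0.272, 1.65, 0.178, 0.95, -1.418], 'eef_pos': [0.642, -0.013, 0.11], 'tcp_rot': [0.0, 0.984, 0.176, 0.0], 'wrist_force': [2.288, 3.066, 2.503], 'moment': [0.82, -0.439, 0.004]}
yaw 20.3
r 0.0657 theta(cw from tool x) 12.4  drag 2.73 radial 2.68 width 0.0214
t8 [175, 176, 27, 36, 705] [188.86 193.75] [0.5878 0.1792]
t9 [174, 175, 29, 37, 724] [187.75 193.1 ] [0.5894 0.1826]
s8 [149, 240, 43, 49, 1132] [168.58 262.18] [0.585  0.1789]
s9 [147, 241, 43, 53, 1177] [166.37 263.42] [0.5847 0.1841]
```

Request:
step_arm(travel=[[-0.0037,0.0147,0],[-0.0047,0.0144,0],[-0.0057,0.014,0]], angular=[[0,0,0],[0,0,0],[0,0,0]], hand=[-1,-1,-1])

```text
t: 19.9
eef_pos: [0.6426, -0.0262, 0.1096]
tcp_rot: [0.0, 0.984, 0.176, 0.0]
wrist_force: [1.7, 2.2, 2.8]
gripper_width: 0.0215
gripper_force: 15.0
```

```bash
python3 st.py
```

```text
{'t': 19.9, 'joints': [0.154, 0.567, -0.271, 1.648, 0.177, 0.951, -1.396], 'eef_pos': [0.643, -0.026, 0.11], 'tcp_rot': [0.0, 0.984, 0.176, 0.0], 'wrist_force': [1.705, 2.155, 2.783], 'moment': [0.776, -0.483, -0.053]}
yaw 20.3
r 0.0656 theta(cw from tool x) 24.3  drag 2.27 radial 1.55 width 0.0215
```

Request:
step_arm(travel=[[-0.0066,0.0136,0],[-0.0076,0.0131,0]], angular=[[0,0,0],[0,0,0]], hand=[-1,-1])

```text
t: 20.15
eef_pos: [0.6412, -0.0353, 0.1096]
tcp_rot: [0.0, 0.984, 0.176, -0.0]
wrist_force: [1.9, 2.4, 2.5]
gripper_width: 0.0213
gripper_force: 15.0
```

```bash
python3 st.py
```

```text
{'t': 20.15, 'joints': [0.168, 0.565, -0.27, 1.65, 0.177, 0.95, -1.382], 'eef_pos': [0.641, -0.035, 0.11], 'tcp_rot': [0.0, 0.984, 0.176, -0.0], 'wrist_force': [1.888, 2.369, 2.525], 'moment': [0.727, -0.443, -0.033]}
yaw 20.3
r 0.0656 theta(cw from tool x) 32.3  drag 2.71 radial 1.35 width 0.0213
```

Request:
step_arm(travel=[[-0.0085,0.0125,0],[-0.0093,0.0119,0]], angular=[[0,0,0],[0,0,0]], hand=[-1,-1])

```text
t: 20.4
eef_pos: [0.6387, -0.0439, 0.1096]
tcp_rot: [0.0, 0.984, 0.176, -0.0]
wrist_force: [2.9, 2.1, 2.1]
gripper_width: 0.0218
gripper_force: 15.0
```

```bash
python3 st.py 40 4 12
```

```text
{'t': 20.4, 'joints': [0.182, 0.562, -0.269, 1.656, 0.176, 0.948, -1.368], 'eef_pos': [0.639, -0.044, 0.11], 'tcp_rot': [0.0, 0.984, 0.176, -0.0], 'wrist_force': [2.919, 2.1, 2.082], 'moment': [0.679, -0.482, -0.04]}
yaw 20.3
r 0.0655 theta(cw from tool x) 40.2  drag 2.97 radial 2.03 width 0.0218
[[-0.0101, 0.0112], [-0.0109, 0.0105], [-0.0116, 0.0097], [-0.0122, 0.0089], [-0.0128, 0.008], [-0.0134, 0.0071], [-0.0138, 0.0062], [-0.0142, 0.0052], [-0.0145, 0.0042], [-0.0148, 0.0031], [-0.015, 0.0021], [-0.0151, 0.0011]]
```

Request:
step_arm(travel=[[-0.0101,0.0112,0],[-0.0109,0.0105,0]], angular=[[0,0,0],[0,0,0]], hand=[-1,-1])

```text
t: 20.65
eef_pos: [0.635, -0.0522, 0.1096]
tcp_rot: [0.0, 0.984, 0.176, -0.0]
wrist_force: [1.2, 2.3, 2.8]
gripper_width: 0.0217
gripper_force: 15.0
```

```bash
python3 st.py
```

```text
{'t': 20.65, 'joints': [0.195, 0.558, -0.269, 1.664, 0.175, 0.944, -1.355], 'eef_pos': [0.635, -0.052, 0.11], 'tcp_rot': [0.0, 0.984, 0.176, -0.0], 'wrist_force': [1.218, 2.343, 2.783], 'moment': [0.629, -0.419, -0.011]}
yaw 20.3
r 0.0655 theta(cw from tool x) 48.1  drag 2.64 radial -0.02 width 0.0217
```

Request:
step_arm(travel=[[-0.0116,0.0097,0],[-0.0122,0.0089,0]], angular=[[0,0,0],[0,0,0]], hand=[-1,-1])

```text
t: 20.9
eef_pos: [0.6302, -0.0598, 0.1095]
tcp_rot: [0.0, 0.984, 0.176, -0.0]
wrist_force: [1.2, 1.5, 3.2]
gripper_width: 0.0218
gripper_force: 15.0
```

```bash
python3 st.py;  python3 - <<'E'
from rig import grab_frame
import numpy as np
for n in("top","scene"): np.savez(n[0]+"9.npz",**grab_frame(n))
from h import *
for k in("t8","t9","s8","s9"):
    f=load(k); h=cv2.cvtColor(f["img"],cv2.COLOR_BGR2HSV); m=cv2.inRange(h,(8,60,60),(20,200,220))
    w=np.zeros_like(m)
    if k[0]=="t": w[165:225,165:212]=1
    else: w[235:300,135:205]=1
    m=m*w; n,l,st,c=cv2.connectedComponentsWithStats((m>0).astype(np.uint8)); i=1+st[1:,4].argmax()
    print(k,st[i].tolist(),c[i].round(2),ray(f,c[i],.072).round(4)[:2])
E
```

```text
{'t': 20.9, 'joints': [0.209, 0.551, -0.269, 1.675, 0.173, 0.939, -1.342], 'eef_pos': [0.63, -0.06, 0.11], 'tcp_rot': [0.0, 0.984, 0.176, -0.0], 'wrist_force': [1.231, 1.484, 3.154], 'moment': [0.707, -0.454, -0.013]}
yaw 20.3
r 0.0654 theta(cw from tool x) 56.0  drag 1.92 radial 0.13 width 0.0218
t8 [175, 176, 27, 36, 705] [188.86 193.75] [0.5878 0.1792]
t9 [173, 175, 29, 36, 698] [186.91 192.96] [0.5895 0.1851]
s8 [149, 240, 43, 49, 1132] [168.58 262.18] [0.585  0.1789]
s9 [145, 242, 43, 53, 1170] [164.8 264.1] [0.585  0.1875]
```

Request:
step_arm(travel=[[-0.0128,0.008,0],[-0.0134,0.0071,0]], angular=[[0,0,0],[0,0,0]], hand=[-1,-1])

```text
t: 21.25
eef_pos: [0.6246, -0.0666, 0.1096]
tcp_rot: [-0.0, 0.984, 0.176, 0.0]
wrist_force: [2.2, 1.7, 3.3]
gripper_width: 0.0216
gripper_force: 15.0
```

```bash
python3 st.py
```

```text
{'t': 21.25, 'joints': [0.221, 0.544, -0.269, 1.688, 0.172, 0.933, -1.331], 'eef_pos': [0.625, -0.067, 0.11], 'tcp_rot': [-0.0, 0.984, 0.176, 0.0], 'wrist_force': [2.234, 1.711, 3.283], 'moment': [0.64, -0.456, 0.0]}
yaw 20.3
r 0.0654 theta(cw from tool x) 63.7  drag 2.78 radial 0.44 width 0.0216
```

Request:
step_arm(travel=[[-0.0138,0.0062,0],[-0.0142,0.0052,0]], angular=[[0,0,0],[0,0,0]], hand=[-1,-1])

```text
t: 21.5
eef_pos: [0.6177, -0.0728, 0.1096]
tcp_rot: [-0.0, 0.984, 0.176, -0.0]
wrist_force: [2.2, 1.5, 2.3]
gripper_width: 0.0219
gripper_force: 15.0
```

```bash
python3 st.py
```

```text
{'t': 21.5, 'joints': [0.233, 0.535, -0.27, 1.704, 0.171, 0.926, -1.321], 'eef_pos': [0.618, -0.073, 0.11], 'tcp_rot': [-0.0, 0.984, 0.176, -0.0], 'wrist_force': [2.16, 1.487, 2.283], 'moment': [0.753, -0.414, 0.015]}
yaw 20.3
r 0.0653 theta(cw from tool x) 71.9  drag 2.62 radial 0.18 width 0.0219
```

Request:
step_arm(travel=[[-0.0145,0.0042,0],[-0.0148,0.0031,0]], angular=[[0,0,0],[0,0,0]], hand=[-1,-1])

```text
t: 21.75
eef_pos: [0.6102, -0.0779, 0.1096]
tcp_rot: [-0.0, 0.984, 0.176, 0.0]
wrist_force: [2.2, 1.6, 3.2]
gripper_width: 0.0216
gripper_force: 15.0
```

```bash
python3 st.py 88 4 16
```

```text
{'t': 21.75, 'joints': [0.244, 0.525, -0.271, 1.721, 0.169, 0.918, -1.312], 'eef_pos': [0.61, -0.078, 0.11], 'tcp_rot': [-0.0, 0.984, 0.176, 0.0], 'wrist_force': [2.249, 1.64, 3.207], 'moment': [0.77, -0.435, -0.04]}
yaw 20.3
r 0.0653 theta(cw from tool x) 79.8  drag 2.77 radial -0.27 width 0.0216
[[-0.0151, 0.0], [-0.0151, -0.0011], [-0.015, -0.0021], [-0.0148, -0.0031], [-0.0145, -0.0042], [-0.0142, -0.0052], [-0.0138, -0.0062], [-0.0134, -0.0071], [-0.0128, -0.008], [-0.0122, -0.0089], [-0.0116, -0.0097], [-0.0109, -0.0105], [-0.0101, -0.0112], [-0.0093, -0.0119], [-0.0085, -0.0125], [-0.0076, -0.0131]]
```

Request:
step_arm(travel=[[-0.015,0.0021,0],[-0.0151,0.0011,0]], angular=[[0,0,0],[0,0,0]], hand=[-1,-1])

```text
t: 22.0
eef_pos: [0.6025, -0.0816, 0.1096]
tcp_rot: [-0.0, 0.984, 0.176, 0.0]
wrist_force: [4.1, 2.6, 1.0]
gripper_width: 0.022
gripper_force: 15.0
```

```bash
python3 st.py;  python3 - <<'E'
from rig import grab_frame
import numpy as np
for n in("top","scene"): np.savez(n[0]+"10.npz",**grab_frame(n))
from h import *
for k in("t9","t10","s9","s10"):
    f=load(k); h=cv2.cvtColor(f["img"],cv2.COLOR_BGR2HSV); m=cv2.inRange(h,(8,60,60),(20,200,220))
    w=np.zeros_like(m)
    if k[0]=="t": w[165:225,165:212]=1
    else: w[235:300,135:205]=1
    m=m*w; n,l,st,c=cv2.connectedComponentsWithStats((m>0).astype(np.uint8)); i=1+st[1:,4].argmax()
    print(k,st[i].tolist(),c[i].round(2),ray(f,c[i],.072).round(4)[:2])
E
```

```text
{'t': 22.0, 'joints': [0.254, 0.513, -0.272, 1.74, 0.168, 0.909, -1.305], 'eef_pos': [0.602, -0.082, 0.11], 'tcp_rot': [-0.0, 0.984, 0.176, 0.0], 'wrist_force': [4.121, 2.631, 1.038], 'moment': [0.826, -1.001, 0.009]}
yaw 20.3
r 0.0652 theta(cw from tool x) 87.4  drag 4.82 radial -0.82 width 0.0220
t9 [173, 175, 29, 36, 698] [186.91 192.96] [0.5895 0.1851]
t10 [173, 175, 28, 36, 696] [186.22 192.87] [0.5896 0.1871]
s9 [145, 242, 43, 53, 1170] [164.8 264.1] [0.585  0.1875]
s10 [144, 242, 43, 53, 1153] [164.05 264.26] [0.5855 0.189 ]
```

Drag is up to 4.8 N, so contact is made. A small final nudge of about 2.5°.

Request:
step_arm(travel=[[-0.0094,0,0]], angular=[[0,0,0]], hand=[-1])

```text
t: 22.22
eef_pos: [0.6003, -0.0825, 0.1097]
tcp_rot: [0.0, 0.984, 0.176, 0.001]
wrist_force: [5.3, 3.3, 2.5]
gripper_width: 0.0218
gripper_force: 15.0
```

```bash
python3 st.py
```

```text
{'t': 22.225, 'joints': [0.256, 0.51, -0.272, 1.746, 0.167, 0.907, -1.303], 'eef_pos': [0.6, -0.082, 0.11], 'tcp_rot': [0.0, 0.984, 0.176, 0.001], 'wrist_force': [5.313, 3.269, 2.545], 'moment': [0.765, -1.106, 0.011]}
yaw 20.3
r 0.0651 theta(cw from tool x) 89.4  drag 6.13 radial -1.16 width 0.0218
```

6.1 N is mid-range snug. Releasing and withdrawing upward.

Request:
step_arm(travel=[[0,0,0],[0,0,0],[0,0,0],[0,0,-0.08],[0,0,-0.15],[0,0,-0.15],[-0.1,0,-0.1],[-0.15,0,0],[-0.15,0.1,0],[-0.1,0.15,0],[0,0.15,0],[0,0,0]], angular=[[0,0,0],[0,0,0],[0,0,0],[0,0,0],[0,0,0],[0,0,0],[0,0,0],[0,0,0],[0,0,0],[0,0,0],[0,0,0],[0,0,0]], hand=[0,0,0,0,0,0,0,0,0,0,0,0])

```text
t: 23.72
eef_pos: [0.4999, -0.251, 0.2531]
tcp_rot: [0.0, 0.985, 0.173, -0.001]
wrist_force: [0.5, 0.5, -0.3]
gripper_width: 0.0442
gripper_force: 0.0
```

```bash
python3 st.py|head -1;  python3 - <<'E'
from rig import grab_frame
import numpy as np
for n in("top","scene"): np.savez(n[0]+"11.npz",**grab_frame(n))
from h import *
for k in("t10","t11","s10","s11"):
    f=load(k); h=cv2.cvtColor(f["img"],cv2.COLOR_BGR2HSV); m=cv2.inRange(h,(8,60,60),(20,200,220))
    w=np.zeros_like(m)
    if k[0]=="t": w[165:225,165:212]=1
    else: w[235:300,135:205]=1
    m=m*w; n,l,st,c=cv2.connectedComponentsWithStats((m>0).astype(np.uint8)); i=1+st[1:,4].argmax()
    print(k,st[i].tolist(),c[i].round(2))
# dark handle blob near spindle in scene/top
f=load("s11"); g=cv2.cvtColor(f["img"],cv2.COLOR_BGR2GRAY); a=np.radians(20.3-89.4); P=[.5771+.065*np.cos(a),-.0216+.065*np.sin(a),.147]
for n in("s11","t11"):
    f=load(n); p=proj(f,P)[0]; g=cv2.cvtColor(f["img"],cv2.COLOR_BGR2GRAY); x,y=p.astype(int); print(n,p.round(1)); print(g[y-6:y+8:2,x-8:x+9:2])
E
```

```text
{'t': 23.725, 'joints': [0.543, 0.286, -0.207, 1.708, 0.065, 1.156, -0.904], 'eef_pos': [0.5, -0.251, 0.253], 'tcp_rot': [0.0, 0.985, 0.173, -0.001], 'wrist_force': [0.526, 0.459, -0.299], 'moment': [0.043, 0.007, 0.003]}
t10 [173, 175, 28, 36, 696] [186.22 192.87]
t11 [173, 175, 28, 36, 695] [186.21 192.84]
s10 [144, 242, 43, 53, 1153] [164.05 264.26]
s11 [144, 242, 41, 53, 1141] [163.9  264.07]
s11 [267.3 184.4]
[[136 141 145 149 152 155 158 159 161]
 [149 150 141 135 135 150 160 163 163]
 [156 141  92 109  93 112 156 162 165]
 [162 120  56  92  78  69 143 163 163]
 [162 113  37  31  32  47 136 164 166]
 [163 114  32  23  21  45 135 164 164]
 [164 114  32  15  21  41 135 164 165]]
t11 [279.8 192.7]
[[162 160 164 161 165 162 159 160 162]
 [192 181 183 154  93 109 163 158 157]
 [161   9 183  11 130  64 119 159 161]
 [186 184 173  29 153  59  80 165 159]
 [188 129 141   3  28   8  55 167 155]
 [161 161 112   0   0   1  37 166 154]
 [161 169 150 164   4  54  90 164 159]]
```

The handle and carton are where they should be. As a last check that the crank is fully home, I'll touch the neck top lightly; it should be at z = 0.124.

Request:
step_arm(travel=[[0.1006,-0.1262,0],[0.1006,-0.1262,0],[0.1006,-0.1262,0],[0.1006,-0.1262,0],[0.1006,-0.1262,0],[0,0,0.1],[0,0,0.15],[0,0,0.1],[0,0,0.05],[0,0,0.01],[0,0,0.01],[0,0,0]], angular=[[0,0,0],[0,0,0],[0,0,0],[0,0,0],[0,0,0],[0,0,0],[0,0,0],[0,0,0],[0,0,0],[0,0,0],[0,0,0],[0,0,0]], hand=[-1,-1,-1,-1,-1,-1,-1,-1,-1,-1,-1,-1])

```text
t: 25.32
eef_pos: [0.577, -0.0173, 0.1284]
tcp_rot: [0.0, 0.984, 0.176, 0.001]
wrist_force: [-0.2, -0.3, 0.1]
gripper_width: 0.0006
gripper_force: 0.0
```

Request:
step_arm(travel=[[0,0,0.008],[0,0,0.005],[0,0,0.003],[0,0,0]], angular=[[0,0,0],[0,0,0],[0,0,0],[0,0,0]], hand=[-1,-1,-1,-1])

```text
t: 25.82
eef_pos: [0.5771, -0.0173, 0.1243]
tcp_rot: [0.0, 0.984, 0.176, 0.001]
wrist_force: [-2.4, 0.3, 11.7]
gripper_width: 0.0005
gripper_force: 5.6
```

Contact is at z = 0.1243 under 12 N, so the crank is fully home. Withdrawing.

Request:
step_arm(travel=[[0,0,-0.03],[0,0,-0.15],[0,0,-0.15],[0,0,-0.1],[-0.1,0.12,0],[-0.1,0.12,0],[-0.1,0.12,0],[0,0,0]], angular=[[0,0,0],[0,0,0],[0,0,0],[0,0,0],[0,0,0],[0,0,0],[0,0,0],[0,0,0]], hand=[-1,-1,-1,-1,-1,-1,-1,-1])

```text
t: 26.82
eef_pos: [0.528, -0.1543, 0.252]
tcp_rot: [0.001, 0.985, 0.173, -0.0]
wrist_force: [0.5, 0.2, 0.0]
gripper_width: 0.0005
gripper_force: 0.0
```

```bash
python3 st.py|head -1; python3 -c "
from rig import close_job; print(close_job())"
```

```text
{'t': 26.825, 'joints': [0.409, 0.275, -0.264, 1.728, 0.08, 1.149, -1.102], 'eef_pos': [0.528, -0.154, 0.252], 'tcp_rot': [0.001, 0.985, 0.173, -0.0], 'wrist_force': [0.483, 0.214, 0.043], 'moment': [0.048, -0.001, -0.024]}
the job is handed in; nothing more can be done
None
```

The job is handed in at 26.8 s, verdict not shown: the crank is fully home and left on the spindle, and the carton is held against the fence at about 6 N at the handle (roughly 50 N squeeze), though on the first try the hub landed flat on the spindle nose at up to about 29 N (limit 40 N) before I re-measured.

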